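Move the charged battery pack from the charger to the cordless fan

TASK

The battery pack on the charger is charged: press the charger's release button so that the pack pops loose, draw the pack off the charger's rail, and slide it front first along the fan's rail until the catch clicks, leaving it locked in the fan. Feel for the click and stop there: never push or pull with more than about 15 N, as the plastic gives way; leave the bottles and the cup alone.

Things in the scene. Friction and masses are not known exactly. Their poses are not given: they have to be found in the camera images.
- pack: Grey battery pack, about 0.28 kg. Origin: centre of its underside; x to its front (the end that goes in first), z up. Flange 90 long, 50 wide, 10 high; on it a grip housing 32 wide (y), 70 long (x -45..+25), top 60 above the underside. At the start it is locked on the charger, its x along the charger's x. Its underside has a ramp at the front edge and behind it a pocket for the catch.
- pack_grip (a point): Point 10 behind the pack's origin (x = -10), 45 above its underside, in the middle of the 32 mm wide grip housing: grasp across y, from above.
- charger: White charger rail, fixed, 195 long, 74 wide. Origin on the table; x along the rail, the way a pack goes in. Flat deck, top 12 above the table, from x = -110 to +85. Locked, the pack's origin is at about x = -2, z = 12. A stop block 38 wide, 36 high, x = 45..79, carries the button. Once pressed, two spring prongs push the pack out (-x) by about 10 mm; the button may then be let go.
- charger_mouth (a point): On the charger's deck at x = -20, where the straight side guides begin (they end at x = +45; flared lead-in from x = -40). Guides 65 wide, top 28 above the table (flare: 78 wide, 30 high), lips hold the pack's flange down, about 1.5 mm play sideways and above. The pack is drawn towards -x, the catch dragging under it, until its origin is at x < -86; there it can be lifted off.
- charger_button (a joint): Charger's release button: 0 = up, grows as pressed down, 0.008 m = fully down. At 0.006 m or more the catch is clear of the pack and the pack pops loose. Takes about 4 to 9 N.
- charger_button_top (a point): Centre of the top of the charger's grey button, 26 long (x) by 30 wide (y), 46 above the table when up. Press straight down.
- fan: Pale green cordless table fan, fixed. Origin on the table; x along its rail, the way a pack goes in. Same slick rail as the charger's: deck top 12 above the table, x = -110..+85; guides x = -20..+45. A pack set on the deck with its origin at x = -92 lies before the mouth. Foot and column at x = 97..157; round head 110 across, centre 165 above the table, x = 109..142.
- fan_mouth (a point): On the fan's deck at x = -20, where the straight side guides begin (flared lead-in from x = -40); same guides, lips and play as on the charger.
- fan_stop_mid (a point): On the fan's deck at x = +45: the middle of the stretch in which the stop block was clamped; the block, with catch, button and prongs, may stand up to 16 mm either way. Unmeasured: feel for it. The pack meets the catch 53 mm before the stop (up to about 8 N), prongs push back 2 to 5 N over the last 12, click 2.5 before the stop. The stop is hard.
- fan_button (a joint): Fan's catch with its button: 0 = up; the pack pushes it down by 0.003 to 0.005 m as it rides over the catch, and it springs back to 0 at the click. Then, let go, the pack springs back up to 2.5 mm and stays locked.
- bottle_a: Clear drink bottle with a green cap, 64 across, 190 high, standing; bystander. Origin at its underside.
- bottle_b: Amber drink bottle with a green cap, 64 across, 190 high, standing; bystander. Origin at its underside.
- cup: White cup, 76 across, 80 high, standing; bystander. Origin at its underside.
Things that resemble listed ones, but are neither listed nor needed, are in the scene too. Of the things like the pack, leave any that is orange or purple; of the rest the larger one is meant.

How it is judged:
By the outcome, as a careful person would: the job done as asked, in the order asked, and still so for the second after the job is handed in, with the robot touching nothing.
It also fails if it takes over 72 s, if anything falls off the work surface, if the arm or the gripper's body presses on something with over 40 N, if the wrist force passes 120 N, or if a joint passes its speed limit or range.

ROBOT

A 7-joint arm with a two-finger parallel gripper is mounted at the origin on the work surface. World frame = base frame: x ahead of the robot, y to its left, z up, the work surface at z = 0. Lengths are in m, angles in rad, forces in N, time in s.
With the tool pointing down it reaches from about 0.425 to 0.875 m from the base axis. Payload 4.7 kg.
Tool frame: the origin (TCP) lies between the finger pads; the fingertips stand ctrl.tip_reach ahead of it and the grasp point (between the pads) lies 5 mm behind it (ctrl.tip_reach is the distance from the TCP to the fingertips, in m); z points along the fingers, y is the direction in which the jaws open and shut (so a half turn about z gives the same grasp; the last joint's range is limited). The gripper opens to 87 mm and grips with 3 to 60 N. Pads are 19 mm wide; open, the fingers measure 117 mm over their backs; the gripper's body (75 mm by 190 mm) begins 51 mm behind the grasp point.
Start: joints at [-1.135, 0.321, -0.07, 1.45, 0.023, 1.371, -0.057], TCP at [0.266, 0.593, 0.237] pointing down, gripper open.
Joint ranges: [-2.86, 2.86], [-0.3, 2.09], [-1.38, 1.24], [0.06, 2.45], [-1.56, 4.7], [0.09, 2.05], [-2.69, 2.69]. Speed limits (rad/s): [2.57, 2.57, 3.14, 3.14, 3.14, 3.14, 3.14].

INTERFACE

Orientations are given as a rotation vector (axis times angle).
In Python, from bench import ctrl gives the robot as it stands.
- The arm moves only by the shell command python3 -m handwheel 'ROWS' [FORCE]. ROWS is JSON, a list of rows, each a list of 7 numbers: the shift along the tool's x, y, z in mm, then the turn, a rotation vector about the tool's x, y, z in rad, then the gripper's target within -1 to 1 (shut at 1, half-way at 0, fully open at -1). In form: [[dx, dy, dz, ax, ay, az, grip], ...]. A call has 1 to 12 rows; each row is the pose to reach, as a shift and turn from the pose commanded when the call began, along the tool's axes at that moment; what a row does not reach only later rows make up. A row lasts 1/8 s, in which the tool goes at most 62.5 mm and 10.7 degrees, less where a joint would pass 70% of its speed; a pose out of reach is approached as far as the arm can. A call with a gripper value outside its range is refused whole. The fingers move at their own pace and stop on an object; FORCE is the grip in N (left out, the last holds). Time passes only in rows, so rows that repeat a pose let the fingers close. It gives the time, the measured TCP pose, the force and the opening at its end, in the units of the state.
- ctrl.get_state(): the state, without advancing time (a new reading comes with each control period).
- ctrl.get_image(name): name is "scene" or "side" or "wrist"; returns the picture (400x640x3 uint8, red, green, blue); there is no depth.
- ctrl.camera_model(name): a dict with "mtx" (3x3 intrinsics, pixels), "k1" (the pictures are not rectified: a ray, as slopes to the right and down, at radius r is drawn at 1 + k1 r^2 times it, then the intrinsics apply), "xyz" and "orientation" of the camera in the world. Camera axes: x right, y up, looking along -z (the intrinsics and any distortion apply to the point x, -y, -z); pixel columns grow to the right and rows downward; lengths in m; the calibration is good to about 2 mm. A picture is of the moment at which its call begins: read the wrist's pose just before it. camera_model takes no time and is no camera call; for the wrist camera it gives the pose at the moment of the call.
- ctrl.close_job(): hands the job in, once; it reports no verdict.
The state is a dict: "time": time; "joint_positions": joint angles; "qd": joint speeds; "joint_torque": joint torques, N m; "position": TCP position; "tool_rot": TCP orientation; "ft_force": force on the tool from outside, world axes, zero at the start; "torque": the same for the moment, N m; "grip_width": opening from 0.0 (shut) to 1.0 (fully open).
Only numpy, scipy, OpenCV 4.12 (cv2) and the standard library are available. Lean on these libraries where they do the work, as an engineer would, in place of code of your own. Each camera call takes 0.05 s, during which the arm holds its last target.

## Working session

There is one attempt and no reset: what is moved stays moved. The work goes in short steps, Python scripts to look and compute and a shell command to move; the robot and the scene stay as the last step left them, time stands still between calls to the robot, and variables do not carry over. Pictures are saved under pics/ and viewed, and the job is handed in when it is done.

```bash
mkdir -p pics; ls; python3 - <<'E'
from bench import ctrl
import cv2
s=ctrl.get_state();print(s, ctrl.tip_reach)
for n in("scene","side","wrist"):
    print(n,ctrl.camera_model(n))
    cv2.imwrite(f"pics/{n}0.png",ctrl.get_image(n)[:,:,::-1])
E
```

```text
pics
{'time': 0.0, 'joint_positions': array([-1.13491322,  0.32182679, -0.07008441,  1.45167175,  0.02262011,
        1.37081599, -0.05686874]), 'qd': array([ 5.65256865e-04,  4.78664100e-04,  9.43018861e-04, -1.20751199e-03,
        7.39600622e-05, -2.76891681e-04,  7.17914354e-04]), 'joint_torque': array([ 3.20404524e-04, -4.91291428e+01, -4.03539296e-01, -3.12532961e+01,
       -6.38788682e-02,  4.38849139e-02,  1.99446226e-04]), 'position': array([0.26593533, 0.59252496, 0.23546068]), 'tool_rot': array([-6.57474099e-01, -3.07172837e+00,  3.00520351e-03]), 'ft_force': array([ 0.37589672, -0.23140812,  0.33165907]), 'torque': array([-0.0408577 , -0.05397169, -0.01093312]), 'grip_width': 0.9995669197379127} 0.014
scene {'mtx': array([[434.87626201,   0.        , 319.71392407],
       [  0.        , 434.87626201, 196.64002486],
       [  0.        ,   0.        ,   1.        ]]), 'k1': -0.004060383482258458, 'xyz': array([1.09724838, 0.07459047, 0.81820742]), 'orientation': array([0.48884892, 0.5851368 , 1.66224867])}
side {'mtx': array([[399.24208231,   0.        , 314.28621194],
       [  0.        , 399.24208231, 202.70841751],
       [  0.        ,   0.        ,   1.        ]]), 'k1': 0.019945733684159323, 'xyz': array([ 0.07053627, -0.7687007 ,  0.5500616 ]), 'orientation': array([ 1.02568748, -0.28894055, -0.54690035])}
wrist {'mtx': array([[293.91876195,   0.        , 320.15022844],
       [  0.        , 293.91876195, 199.9338096 ],
       [  0.        ,   0.        ,   1.        ]]), 'k1': -0.04977944415792329, 'xyz': array([0.19085301, 0.62667159, 0.38338715]), 'orientation': array([-0.27195332, -0.17247875,  1.14091488])}
```

View pics/scene0.png

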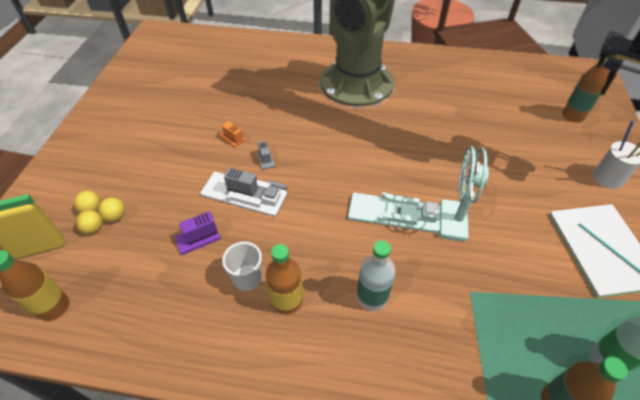

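View pics/side0.png

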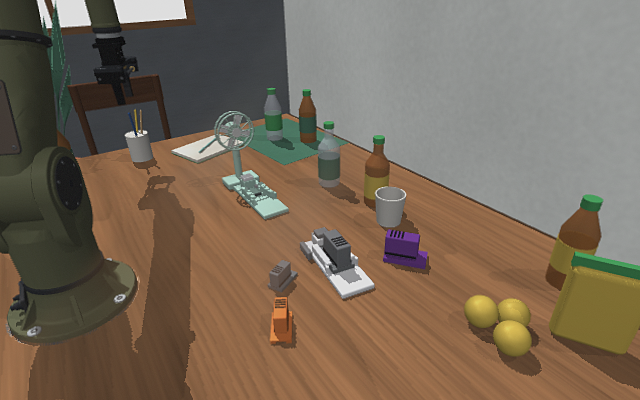

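View pics/wrist0.png

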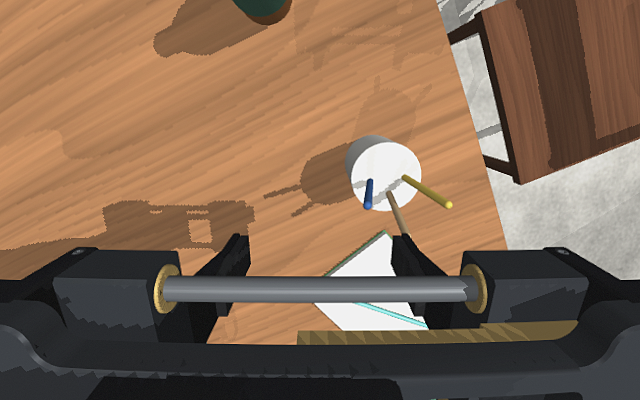

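Scene view: charger with the grey pack around (245,190), fan rail around (410,213), both to the left of the image centre and right respectively. Build helpers and zoom in.

```bash
cat > h.py <<'E'
import numpy as np, cv2
from scipy.spatial.transform import Rotation as R
from bench import ctrl
def ray(m,px):
    K=m["mtx"]; px=np.atleast_2d(px).astype(float)
    d=np.array([[ (u-K[0,2])/K[0,0],(v-K[1,2])/K[1,1]] for u,v in px]); s=d.copy()
    for _ in range(20):
        s=d/(1+m["k1"]*(s**2).sum(1,keepdims=True))
    v=np.c_[s[:,0],-s[:,1],-np.ones(len(s))]
    return R.from_rotvec(m["orientation"]).apply(v)
def plane(m,px,z):
    d=ray(m,px); o=np.array(m["xyz"]); t=(z-o[2])/d[:,2]
    return o+d*t[:,None]
def proj(m,P):
    p=R.from_rotvec(m["orientation"]).inv().apply(np.atleast_2d(P)-m["xyz"])
    s=np.c_[p[:,0],-p[:,1]]/(-p[:,2:]); s=s*(1+m["k1"]*(s**2).sum(1,keepdims=True))
    K=m["mtx"]; return s*[K[0,0],K[1,1]]+[K[0,2],K[1,2]]
E
python3 - <<'E'
from h import *
a=cv2.imread("pics/scene0.png")
cv2.imwrite("pics/sc_ch.png",cv2.resize(a[160:225,190:300],None,fx=7,fy=7,interpolation=cv2.INTER_CUBIC))
cv2.imwrite("pics/sc_fan.png",cv2.resize(a[140:245,340:500],None,fx=5,fy=5,interpolation=cv2.INTER_CUBIC))
m=ctrl.camera_model("scene")
print(plane(m,[[202,190],[282,211],[349,215],[467,238],[245,265],[285,300],[375,300]],0.012).round(3))
E
```

```text
[[ 0.489 -0.318  0.012]
 [ 0.52  -0.114  0.012]
 [ 0.506  0.04   0.012]
 [ 0.526  0.304  0.012]
 [ 0.671 -0.16   0.012]
 [ 0.735 -0.06   0.012]
 [ 0.706  0.117  0.012]]
```

View pics/sc_ch.png

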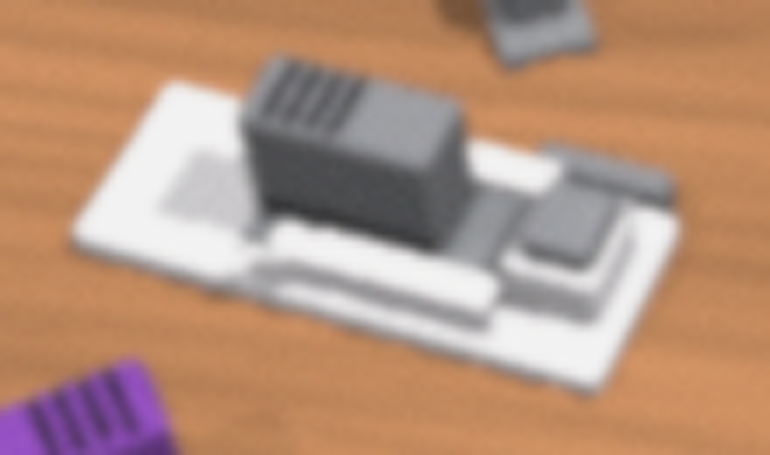

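View pics/sc_fan.png

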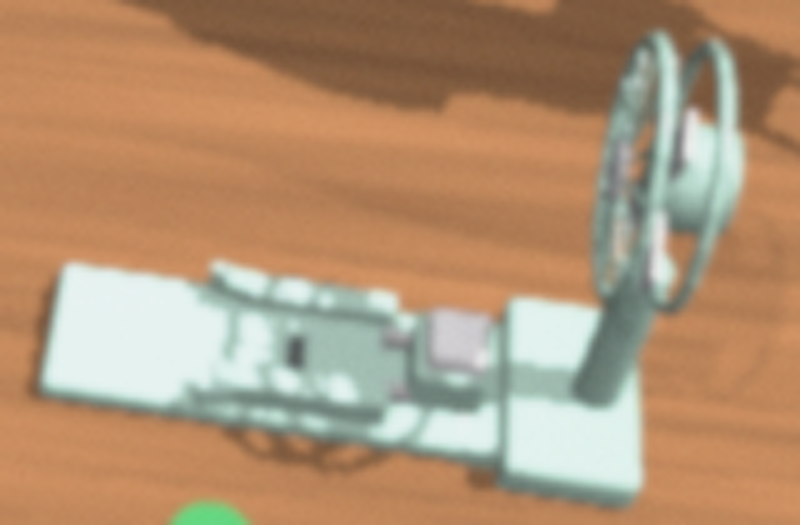

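```bash
python3 - <<'E'
from h import *
m=ctrl.camera_model("scene")
def c(pts,f,o): return (np.array(pts)+.5)/f-.5+o
ch=plane(m,c([[172,85],[75,235],[600,385],[680,225]],7,[190,160]),.012)
print(ch.round(4)); print(np.linalg.norm(ch-np.roll(ch,-1,0),axis=1))
print(np.degrees(np.arctan2(*(ch[3]-ch[0])[1::-1])),np.degrees(np.arctan2(*(ch[2]-ch[1])[1::-1])), ch.mean(0))
fa=plane(m,c([[65,265],[42,388]],5,[340,140]),.012)
fb=plane(m,c([[500,462]],5,[340,140]),.012)
print(fa,fb)
s=cv2.imread("pics/side0.png")
cv2.imwrite("pics/si_ch.png",cv2.resize(s[215:305,290:385],None,fx=6,fy=6,interpolation=cv2.INTER_CUBIC))
cv2.imwrite("pics/si_fan.png",cv2.resize(s[100:225,205:300],None,fx=5,fy=5,interpolation=cv2.INTER_CUBIC))
E
```

```text
[[ 0.4281 -0.3077  0.012 ]
 [ 0.4995 -0.3188  0.012 ]
 [ 0.5322 -0.1273  0.012 ]
 [ 0.4617 -0.1157  0.012 ]]
[0.07226383 0.19434696 0.07150619 0.1949028 ]
80.06727224888162 80.28818974465065 [ 0.48036384 -0.21740231  0.012     ]
[[0.43886984 0.0401602  0.012     ]
 [0.51253685 0.03840795 0.012     ]] [[0.51977849 0.24449388 0.012     ]]
```

View pics/si_ch.png

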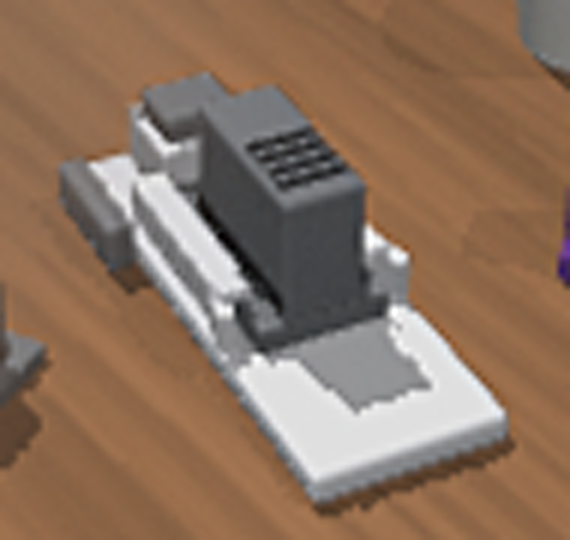

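View pics/si_fan.png

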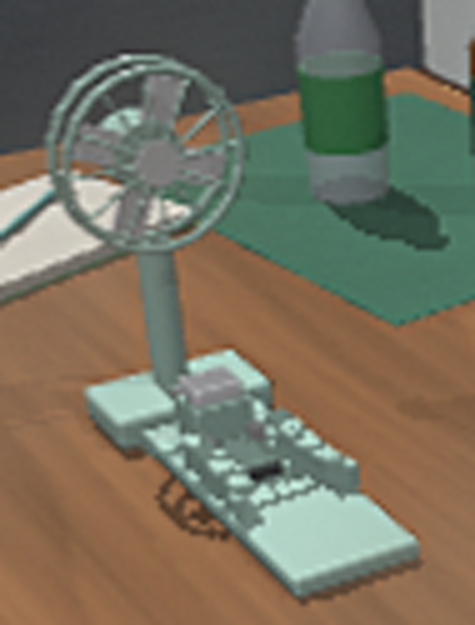

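```bash
cat >> h.py <<'E'
def rot(psi):
    p=np.radians(psi); x=np.array([np.cos(p),np.sin(p),0]);z=np.array([0,0,-1.]);return np.c_[x,np.cross(z,x),z]
def step(P,psi,pos=None,r=None):
    s=ctrl.get_state(); T=R.from_rotvec(s["tool_rot"] if r is None else r); p=s["position"] if pos is None else np.array(pos)
    d=T.inv().apply(np.array(P)-p)*1000; w=(T.inv()*R.from_matrix(rot(psi))).as_rotvec()
    return d.round(1),w.round(4)
def fr(O,psi,x,y=0,z=0):
    p=np.radians(psi);c,s=np.cos(p),np.sin(p);return np.array([O[0]+c*x-s*y,O[1]+s*x+c*y,z])
E
python3 - <<'E'
from h import *
m=ctrl.camera_model("scene");ms=ctrl.camera_model("side")
def c(pts,f,o): return (np.array(pts)+.5)/f-.5+o
print("fan btn",plane(m,c([[461,338]],5,[340,140]),.046),plane(ms,c([[210,385]],5,[205,100]),.046))
print("ch btn",plane(m,c([[572,222]],7,[190,160]),.046),plane(ms,c([[185,105]],6,[290,215]),.046))
print("side ch deck corners",plane(ms,c([[318,485],[505,415]],6,[290,215]),.012))
print("side fan deck corners",plane(ms,c([[300,585],[415,545]],5,[205,100]),.012))
O=fr((.4804,-.2174),80.2,.0125);print(O,fr(O,80.2,.062))
print(step((.40,.25,.33),80.2)); print(step((.493,-.144,.13),80.2))
E
```

```text
fan btn [[0.47971594 0.22047135 0.046     ]] [[0.47687342 0.2111337  0.046     ]]
ch btn [[ 0.49297747 -0.14295194  0.046     ]] [[ 0.48759263 -0.1494541   0.046     ]]
side ch deck corners [[ 0.42710559 -0.31129128  0.012     ]
 [ 0.49781681 -0.32060252  0.012     ]]
side fan deck corners [[0.43967934 0.03477345 0.012     ]
 [0.50816419 0.03465863 0.012     ]]
[ 0.48252762 -0.2050824   0.        ] [ 0.49308061 -0.14398711  0.        ]
(array([-262.5, -257.9,  -93.9]), array([-1.2000e-03,  1.0000e-03,  1.3201e+00]))
(array([-508.7, -579. ,  106.6]), array([-1.2000e-03,  1.0000e-03,  1.3201e+00]))
```

```bash
python3 -m handwheel '[[-30,-20,-60,0,0,0.18,1],[-70,-60,-94,0,0,0.36,1],[-120,-100,-94,0,0,0.54,1],[-165,-145,-94,0,0,0.72,1],[-210,-190,-94,0,0,0.9,1],[-262,-232,-94,0,0,1.08,1],[-305,-280,-94,0,0,1.26,1],[-350,-325,-80,0,0,1.32,1],[-390,-375,-60,0,0,1.32,1],[-420,-420,-40,0,0,1.32,1],[-445,-460,-10,0,0,1.32,1],[-460,-490,0,0,0,1.32,1]]' 20
python3 - <<'E'
from h import *
print(ctrl.get_state()["joint_positions"].round(2))
print(step((.493,-.144,.13),80.2))
cv2.imwrite("pics/w1.png",ctrl.get_image("wrist")[:,:,::-1])
E
```

```text
time: 1.65
position: [0.4844, -0.0448, 0.235]
tool_rot: [-2.404, -2.021, 0.002]
ft_force: [-0.1, 0.4, 0.9]
grip_width: 0.007
[-0.57 -0.05  0.59  1.86  0.03  1.32 -0.16]
(array([-96.2,  25.7, 105. ]), array([-0.0014,  0.0004, -0.0016]))
```

View pics/w1.png

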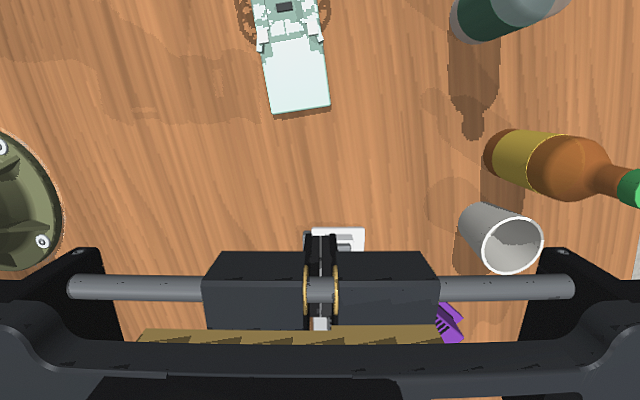

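```bash
python3 -m handwheel '[[-50,13,50,0,0,0,1],[-96,26,90,0,0,0,1],[-96,26,125,0,0,0,1],[-96,26,158,0,0,0,1],[-96,26,160,0,0,0,1],[-96,26,160,0,0,0,1]]'
python3 - <<'E'
from h import *
print(step((.493,-.144,.06),80.2))
m=ctrl.camera_model("wrist")
f=plane(m,[[274,119],[330,105]],.012); print(f)
a=ctrl.get_image("scene");cv2.imwrite("pics/s2.png",cv2.resize(a[120:230,180:310,::-1],None,fx=5,fy=5,interpolation=cv2.INTER_CUBIC))
E
```

```text
time: 2.45
position: [0.4952, -0.1412, 0.0775]
tool_rot: [2.402, 2.024, 0.001]
ft_force: [-0.1, 1.0, -0.5]
grip_width: 0.007
(array([-3.1, -1.7, 17.5]), array([ 0.0011, -0.0001,  0.0005]))
[[ 0.476332   -0.06171762  0.012     ]
 [ 0.51665201 -0.05910969  0.012     ]]
```

View pics/s2.png

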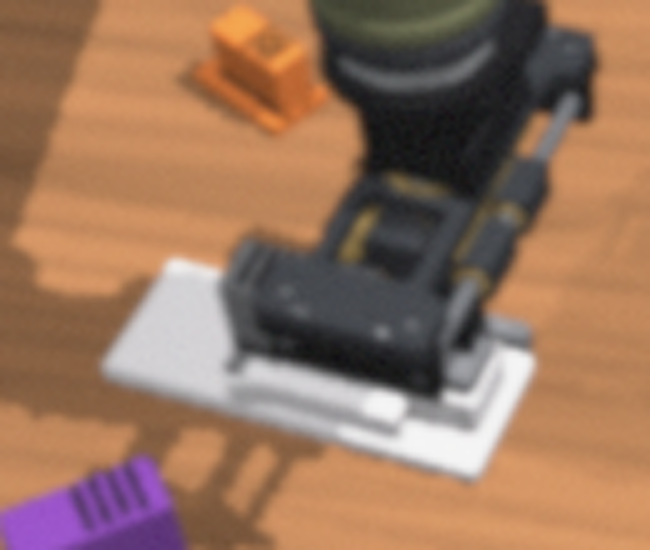

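```bash
python3 -m handwheel '[[-3,-2,8,0,0,0,1],[-3,-2,15,0,0,0,1],[-3,-2,15,0,0,0,1]]'; python3 -m handwheel '[[0,0,2,0,0,0,1],[0,0,4,0,0,0,1],[0,0,6,0,0,0,1],[0,0,6,0,0,0,1]]'
```

```text
time: 2.88
position: [0.4915, -0.1438, 0.0611]
tool_rot: [-2.403, -2.023, 0.001]
ft_force: [-0.6, 0.3, 1.2]
grip_width: 0.005
time: 3.38
position: [0.4921, -0.1439, 0.0554]
tool_rot: [2.403, 2.024, 0.0]
ft_force: [0.0, 0.3, 1.7]
grip_width: 0.006
```

```bash
python3 -m handwheel '[[0,0,2,0,0,0,1],[0,0,2,0,0,0,1]]'; python3 -m handwheel '[[0,0,1.5,0,0,0,1],[0,0,1.5,0,0,0,1]]'; python3 - <<'E'
from h import *
a=ctrl.get_image("side");cv2.imwrite("pics/s3.png",cv2.resize(a[205:305,280:390,::-1],None,fx=6,fy=6,interpolation=cv2.INTER_CUBIC))
print(ctrl.get_state()["ft_force"])
E
```

```text
time: 3.62
position: [0.4922, -0.1439, 0.0536]
tool_rot: [2.403, 2.024, 0.0]
ft_force: [-0.4, 0.9, 4.3]
grip_width: 0.003
time: 3.88
position: [0.4923, -0.1439, 0.0523]
tool_rot: [2.403, 2.024, 0.001]
ft_force: [-1.0, 0.8, 5.6]
grip_width: 0.003
[-0.81621503  0.73669369  6.22485047]
```

View pics/s3.png

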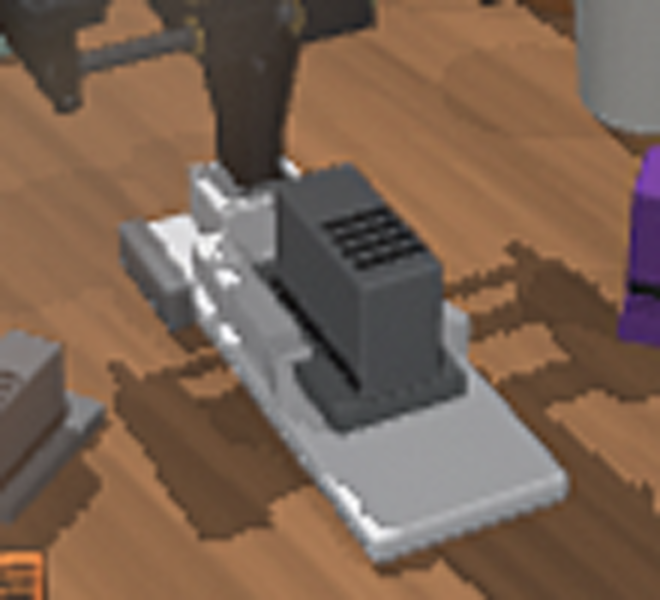

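The pack has popped back about 10 mm. Lift, open, and measure the pack.

```bash
python3 -m handwheel '[[0,0,-40,0,0,0,1],[30,0,-90,0,0,0,-1],[80,0,-110,0,0,0,-1],[80,0,-110,0,0,0,-1],[80,0,-110,0,0,0,-1]]'; python3 - <<'E'
from h import *
a=ctrl.get_image("side");cv2.imwrite("pics/s4.png",cv2.resize(a[205:305,280:390,::-1],None,fx=6,fy=6,interpolation=cv2.INTER_CUBIC))
a=ctrl.get_image("scene");cv2.imwrite("pics/s5.png",cv2.resize(a[160:225,190:300,::-1],None,fx=7,fy=7,interpolation=cv2.INTER_CUBIC))
E
```

```text
time: 4.55
position: [0.5052, -0.0654, 0.1614]
tool_rot: [-2.402, -2.024, 0.002]
ft_force: [0.2, -0.9, -0.5]
grip_width: 0.373
```

View pics/s4.png

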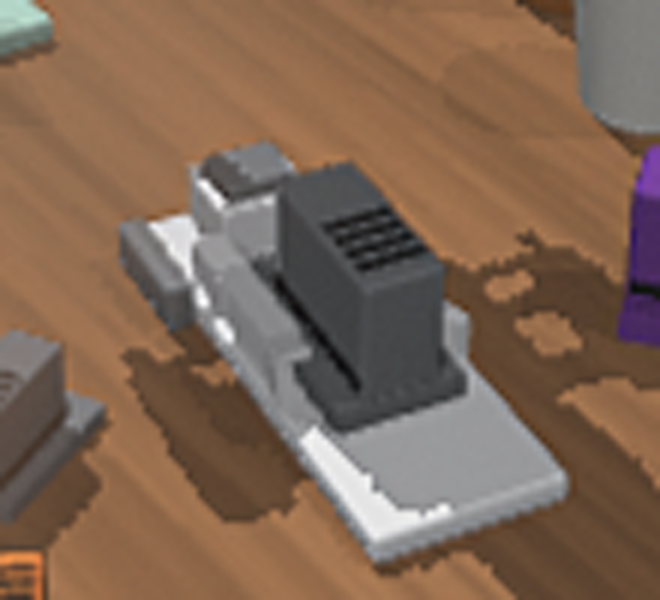

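View pics/s5.png

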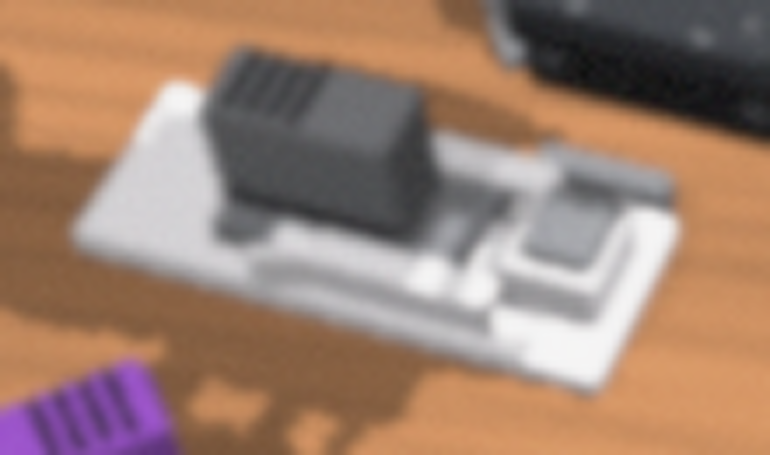

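```bash
python3 - <<'E'
from h import *
m=ctrl.camera_model("scene");ms=ctrl.camera_model("side")
def c(pts,f,o): return (np.array(pts)+.5)/f-.5+o
A=plane(m,c([[243,48],[207,115],[397,157],[422,92]],7,[190,160]),.072)
B=plane(ms,c([[358,288],[441,268],[350,165],[279,183]],6,[280,205]),.072)
print(A.round(4),A.mean(0));print(B.round(4),B.mean(0))
for Q in(A,B):print(np.degrees(np.arctan2(*(Q[3]-Q[0])[1::-1])),np.degrees(np.arctan2(*(Q[2]-Q[1])[1::-1])))
print(fr((.4825,-.2051),80.2,-.022))
G=fr((.4825,-.2051),80.2,-.032);print(G)
print(step((G[0],G[1],.16),80.2))
E
```

```text
[[ 0.4582 -0.2611  0.072 ]
 [ 0.4886 -0.2638  0.072 ]
 [ 0.4961 -0.1977  0.072 ]
 [ 0.4676 -0.1972  0.072 ]] [ 0.47761177 -0.22996011  0.072     ]
[[ 0.4553 -0.2625  0.072 ]
 [ 0.4843 -0.2697  0.072 ]
 [ 0.4963 -0.2032  0.072 ]
 [ 0.4694 -0.1977  0.072 ]] [ 0.47631282 -0.23326899  0.072     ]
81.67403654238642 83.59447853760062
77.75406982415056 79.75281475250219
[ 0.47875539 -0.22677897  0.        ]
[ 0.4770533  -0.23663305  0.        ]
(array([-172.4,    1.9,    1.3]), array([-0.0014,  0.0009, -0.0018]))
```

```bash
python3 -m handwheel '[[-60,1,0,0,0,0,-1],[-120,2,0,0,0,0,-1],[-177,2,0,0,0,0,-1],[-177,2,40,0,0,0,-1],[-177,2,80,0,0,0,-1],[-177,2,107,0,0,0,-1],[-177,2,107,0,0,0,-1],[-177,2,107,0,0,0,-1]]'
python3 - <<'E'
from h import *
print(step((.4757,-.2415,.052),80.4))
a=ctrl.get_image("side");cv2.imwrite("pics/s6.png",cv2.resize(a[185:305,270:400,::-1],None,fx=5,fy=5,interpolation=cv2.INTER_CUBIC))
a=ctrl.get_image("wrist");cv2.imwrite("pics/w6.png",a[:,:,::-1])
E
```

```text
time: 5.65
position: [0.4776, -0.241, 0.0558]
tool_rot: [2.404, 2.021, -0.0]
ft_force: [-0.0, 0.8, 0.9]
grip_width: 1.003
(array([-0.8, -1.8,  3.8]), array([ 0.0008,  0.0006, -0.0048]))
```

View pics/s6.png

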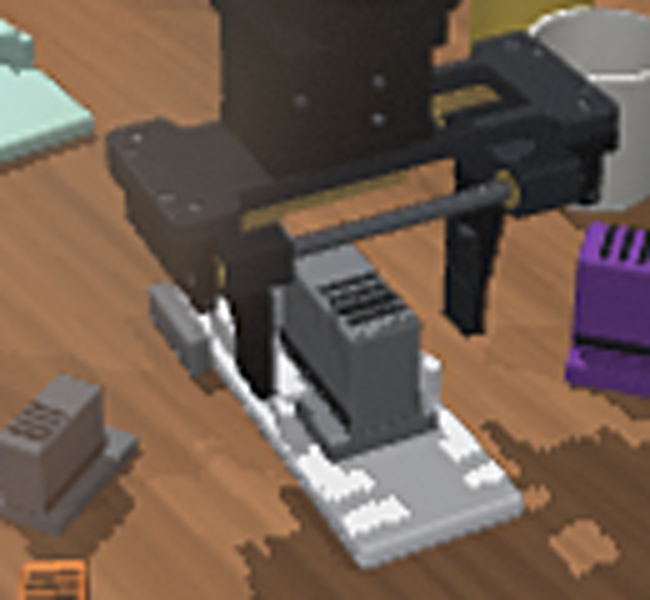

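View pics/w6.png

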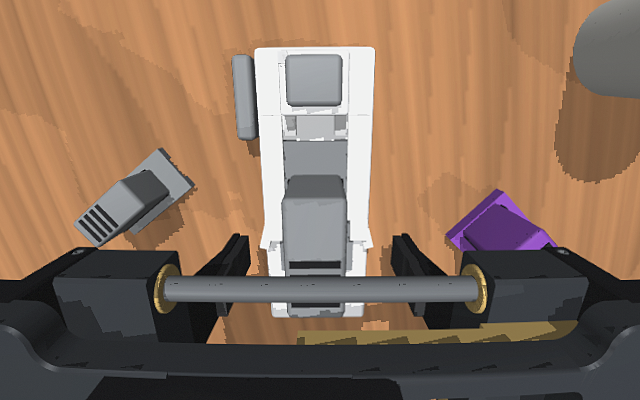

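Pack centred at column ~316 against fingers' mid 320 → shift about −2 mm in tool y; rail is parallel to tool x. Close.

```bash
python3 -m handwheel '[[-1,-2,3.5,0,0,-0.005,-1],[-1,-2,3.5,0,0,-0.005,-1],[-1,-2,3.5,0,0,-0.005,1],[-1,-2,3.5,0,0,-0.005,1],[-1,-2,3.5,0,0,-0.005,1],[-1,-2,3.5,0,0,-0.005,1],[-1,-2,3.5,0,0,-0.005,1]]' 20
python3 - <<'E'
from h import *
print(ctrl.get_state()["ft_force"])
a=ctrl.get_image("wrist");cv2.imwrite("pics/w7.png",a[:,:,::-1])
E
```

```text
time: 6.62
position: [0.4754, -0.2406, 0.0515]
tool_rot: [2.398, 2.03, 0.0]
ft_force: [-0.8, 0.3, 0.1]
grip_width: 0.516
[-0.78949521  0.26986989  0.06411496]
```

View pics/w7.png

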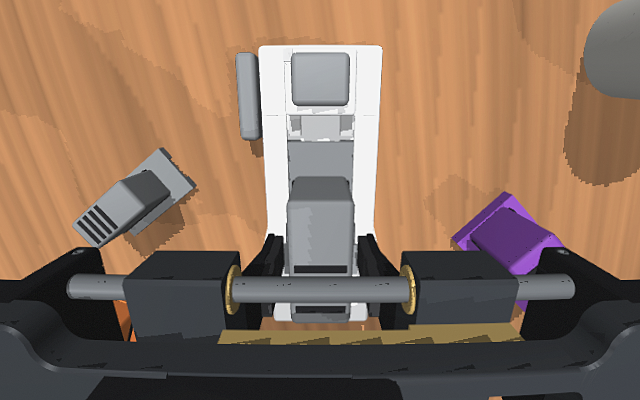

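```bash
python3 -m handwheel '[[0,0,0,0,0,0,1],[0,0,0,0,0,0,1],[0,0,0,0,0,0,1],[0,0,0,0,0,0,1]]'; python3 -m handwheel '[[-3,0,0,0,0,0,1],[-6,0,0,0,0,0,1],[-6,0,0,0,0,0,1]]'
```

```text
time: 7.18
position: [0.4754, -0.2405, 0.0515]
tool_rot: [2.398, 2.03, 0.0]
ft_force: [0.5, 0.4, -0.5]
grip_width: 0.366
time: 7.55
position: [0.4744, -0.2467, 0.0516]
tool_rot: [2.398, 2.029, 0.0]
ft_force: [0.4, 1.1, -0.1]
grip_width: 0.366
```

```bash
python3 -m handwheel '[[-8,0,0,0,0,0,1],[-16,0,0,0,0,0,1],[-25,0,0,0,0,0,1],[-25,0,0,0,0,0,1]]'; python3 -m handwheel '[[-8,0,0,0,0,0,1],[-16,0,0,0,0,0,1],[-25,0,0,0,0,0,1],[-25,0,0,0,0,0,1]]'; python3 -m handwheel '[[-8,0,0,0,0,0,1],[-16,0,0,0,0,0,1],[-25,0,0,0,0,0,1],[-30,0,0,0,0,0,1],[-30,0,0,0,0,0,1]]'
python3 - <<'E'
from h import *
a=ctrl.get_image("side");cv2.imwrite("pics/s8.png",cv2.resize(a[185:325,260:400,::-1],None,fx=4,fy=4,interpolation=cv2.INTER_CUBIC))
a=ctrl.get_image("wrist");cv2.imwrite("pics/w8.png",a[:,:,::-1])
E
```

```text
time: 8.05
position: [0.4694, -0.274, 0.0516]
tool_rot: [2.399, 2.025, -0.003]
ft_force: [-0.9, -3.5, -0.9]
grip_width: 0.367
time: 8.55
position: [0.4653, -0.2971, 0.0513]
tool_rot: [2.399, 2.027, -0.002]
ft_force: [-0.7, -0.9, -0.9]
grip_width: 0.367
time: 9.18
position: [0.4608, -0.326, 0.0515]
tool_rot: [-2.399, -2.028, 0.0]
ft_force: [0.3, 0.1, -3.5]
grip_width: 0.368
```

View pics/s8.png

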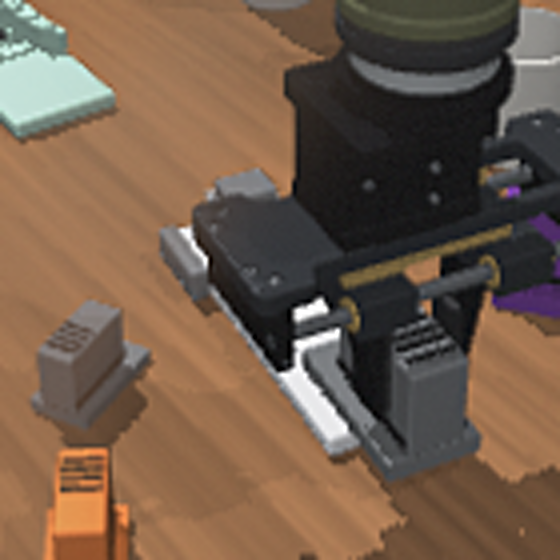

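View pics/w8.png

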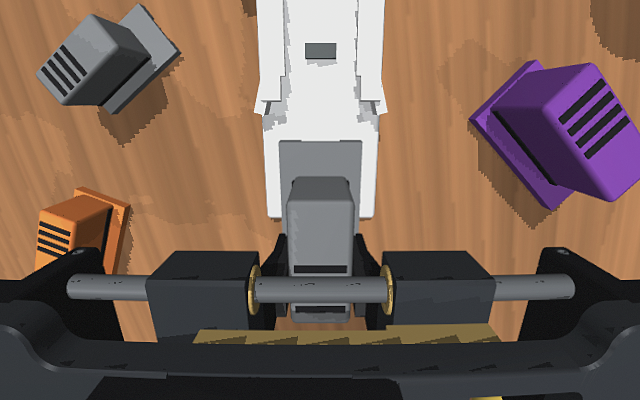

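```bash
python3 - <<'E'
from h import *
m=ctrl.camera_model("wrist"); s=ctrl.get_state()
T=R.from_rotvec(s["tool_rot"])
print("front flange, tool frame mm",(T.inv().apply(plane(m,[[280,141],[361,140]],.022)-s["position"])*1000).round(1))
print("housing front top",(T.inv().apply(plane(m,[[289,185],[353,183]],.072)-s["position"])*1000).round(1))
O=np.array([.478,.148]); 
P=fr(O,88.3,-.165);print(P,step((P[0],P[1],.16),88.3))
E
```

```text
front flange, tool frame mm [[ 63.7 -23.7  29.5]
 [ 64.3  24.6  29.5]]
housing front top [[ 49.6 -13.7 -20.5]
 [ 50.5  14.9 -20.5]]
[ 0.47310507 -0.01692738  0.        ] (array([ 306. ,  -39.1, -108.4]), array([-1.000e-04, -4.000e-04, -1.362e-01]))
```

```bash
python3 -m handwheel '[[0,0,-30,0,0,0,1],[0,0,-75,0,0,0,1],[10,0,-108,0,0,0,1],[60,-8,-108,0,0,-0.03,1],[110,-16,-108,0,0,-0.06,1],[160,-24,-108,0,0,-0.09,1],[210,-30,-108,0,0,-0.12,1],[260,-36,-108,0,0,-0.136,1],[290,-39,-108,0,0,-0.136,1],[306,-39,-108,0,0,-0.136,1],[306,-39,-108,0,0,-0.136,1],[306,-39,-108,0,0,-0.136,1]]'
python3 - <<'E'
from h import *
print(ctrl.camera_model("wrist"))
a=ctrl.get_image("wrist");cv2.imwrite("pics/w9.png",a[:,:,::-1])
a=ctrl.get_image("side");cv2.imwrite("pics/s9.png",a[:,:,::-1])
E
```

```text
time: 10.78
position: [0.4732, -0.0189, 0.1595]
tool_rot: [2.257, 2.185, -0.001]
ft_force: [-0.4, 0.1, -3.5]
grip_width: 0.367
{'mtx': array([[293.91876195,   0.        , 320.15022844],
       [  0.        , 293.91876195, 199.9338096 ],
       [  0.        ,   0.        ,   1.        ]]), 'k1': -0.04977944415792329, 'xyz': array([0.47611649, 0.06384535, 0.30728908]), 'orientation': array([-0.30618962,  0.00496915, -0.03123709])}
```

View pics/w9.png

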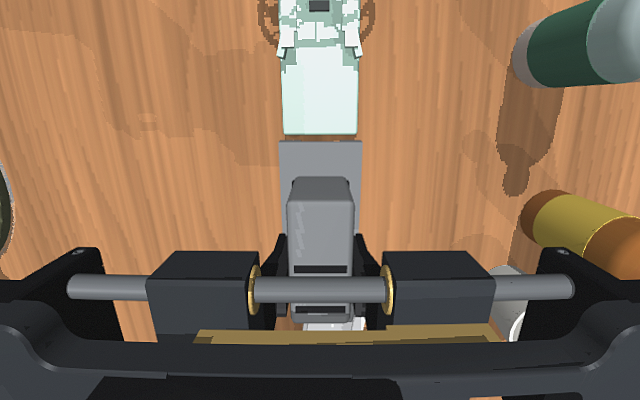

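View pics/s9.png

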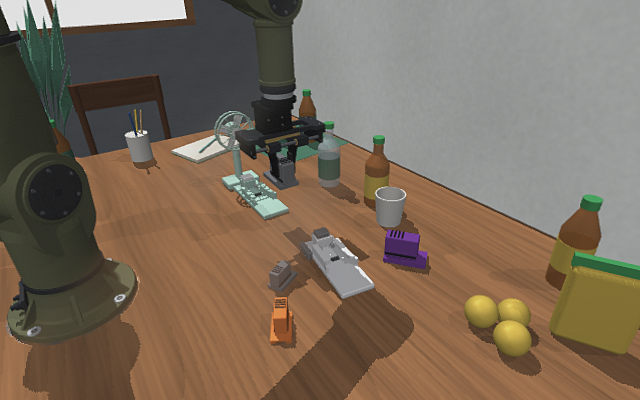

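```bash
python3 - <<'E'
from h import *
m={'mtx':np.array([[293.91876195,0,320.15022844],[0,293.91876195,199.9338096],[0,0,1]]),'k1':-0.04977944415792329,'xyz':np.array([0.47611649,0.06384535,0.30728908]),'orientation':np.array([-0.30618962,0.00496915,-0.03123709])}
a=cv2.imread("pics/w9.png")
hsv=cv2.cvtColor(a,cv2.COLOR_BGR2HSV)
mask=cv2.inRange(hsv,(60,8,150),(100,90,255))
L=[];Rr=[]
for r in range(65,126,4):
    c=np.where(mask[r,260:380])[0]+260
    L.append((c.min()-.5,r));Rr.append((c.max()+.5,r))
PL=plane(m,L,.012);PR=plane(m,Rr,.012)
for P in(PL,PR):
    k=np.polyfit(P[:,1],P[:,0],1);print("yaw",90-np.degrees(np.arctan(k[0])),"x at y=.04,.15",np.polyval(k,[.04,.15]),"resid",np.abs(P[:,0]-np.polyval(k,P[:,1])).max())
print(np.c_[PL[:,:2],PR[:,:2]][[0,5,10,15]])
e=[]
for c in range(295,350,5):
    rr=np.where(mask[100:145,c])[0]+100; e.append((c,rr.max()+.5))
E=plane(m,e,.012);k=np.polyfit(E[:,0],E[:,1],1);print("end",E[:,1].mean(),"slope deg",np.degrees(np.arctan(k[0])))
s=ctrl.get_state();print(s["position"],s["tool_rot"])
E
```

```text
yaw 88.63010908354461 x at y=.04,.15 [0.43873714 0.44136764] resid 0.0004223031779315156
yaw 88.99684368909833 x at y=.04,.15 [0.51130124 0.51322736] resid 0.0006729246853929283
[[0.44043529 0.10318453 0.51197522 0.10091606]
 [0.44021391 0.08553915 0.51199577 0.08327007]
 [0.43900731 0.06737882 0.51203505 0.06507206]
 [0.43872168 0.04857867 0.51111378 0.04629368]]
end 0.03893189625893264 slope deg -1.1884507735585534
[ 0.47315807 -0.0187829   0.15951999] [ 2.25730392e+00  2.18473703e+00 -5.34169825e-04]
```

```bash
python3 - <<'E'
from h import *
P=fr((.4773,.149),88.8,-.115);P[0]-=.0004
print(P,step((P[0],P[1],.0525),88.8))
E
```

```text
[0.47449162 0.03402522 0.        ] (array([ 52.9,  -0.4, 107. ]), array([-0.0001,  0.0004, -0.0117]))
```

```bash
python3 -m handwheel '[[30,0,30,0,0,-0.012,1],[53,-0.4,65,0,0,-0.012,1],[53,-0.4,90,0,0,-0.012,1],[53,-0.4,98,0,0,-0.012,1],[53,-0.4,104,0,0,-0.012,1],[53,-0.4,104,0,0,-0.012,1]]'
python3 - <<'E'
from h import *
print(step((.4745,.034,.052),88.8))
m=ctrl.camera_model("wrist");a=ctrl.get_image("wrist");cv2.imwrite("pics/w10.png",a[:,:,::-1])
a=ctrl.get_image("side");cv2.imwrite("pics/s10.png",cv2.resize(a[100:225,205:300,::-1],None,fx=5,fy=5,interpolation=cv2.INTER_CUBIC))
E
```

```text
time: 11.62
position: [0.475, 0.0353, 0.0561]
tool_rot: [2.242, 2.2, 0.001]
ft_force: [0.2, -0.1, -2.7]
grip_width: 0.367
(array([-1.3, -0.4,  4.1]), array([ 0.0009, -0.0002,  0.0018]))
```

View pics/w10.png

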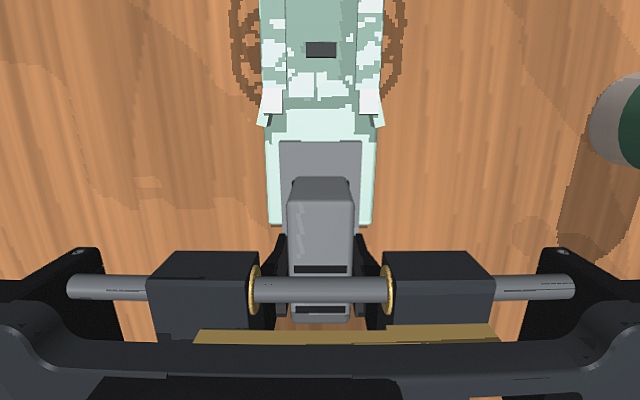

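View pics/s10.png

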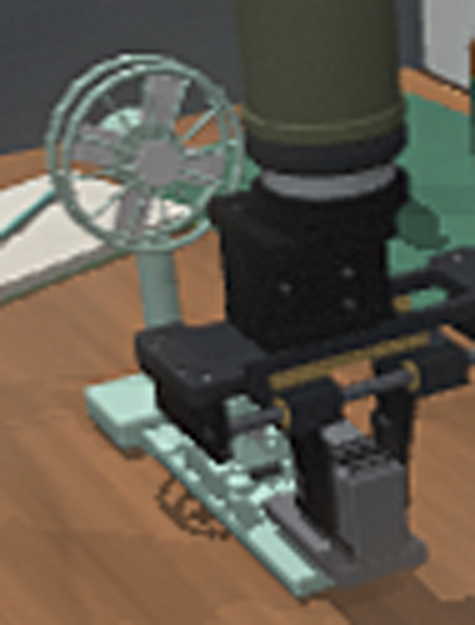

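```bash
python3 -m handwheel '[[-1,-0.3,2,0,0,0.001,1],[-1,-0.3,3,0,0,0.001,1],[-1,-0.3,3,0,0,0.001,1]]';python3 -m handwheel '[[0,0,1,0,0,0,1],[0,0,1,0,0,0,1]]'
```

```text
time: 12.1
position: [0.4741, 0.0349, 0.0526]
tool_rot: [-2.242, -2.2, -0.0]
ft_force: [0.3, 0.0, -2.7]
grip_width: 0.366
time: 12.35
position: [0.4741, 0.0349, 0.0515]
tool_rot: [-2.242, -2.2, 0.0]
ft_force: [0.2, -0.8, -3.6]
grip_width: 0.367
```

```bash
python3 -m handwheel '[[6,0,0.3,0,0,0,1],[13,0,0.5,0,0,0,1],[20,0,0.5,0,0,0,1],[20,0,0.5,0,0,0,1]]';python3 -m handwheel '[[5,0,0,0,0,0,1],[10,0,0,0,0,0,1],[15,0,0,0,0,0,1],[15,0,0,0,0,0,1]]';python3 -m handwheel '[[3,0,0,0,0,0,1],[6,0,0,0,0,0,1],[6,0,0,0,0,0,1]]'
python3 - <<'E'
from h import *
m=ctrl.camera_model("wrist");a=ctrl.get_image("wrist");cv2.imwrite("pics/w11.png",a[:,:,::-1])
E
```

```text
time: 12.85
position: [0.4748, 0.056, 0.0513]
tool_rot: [-2.241, -2.202, -0.001]
ft_force: [0.2, 0.7, -1.8]
grip_width: 0.37
time: 13.35
position: [0.4752, 0.0707, 0.0514]
tool_rot: [-2.242, -2.201, -0.002]
ft_force: [-0.7, 0.5, 2.8]
grip_width: 0.365
time: 13.72
position: [0.475, 0.0762, 0.0511]
tool_rot: [-2.242, -2.201, -0.001]
ft_force: [0.3, -0.5, 2.9]
grip_width: 0.37
```

View pics/w11.png

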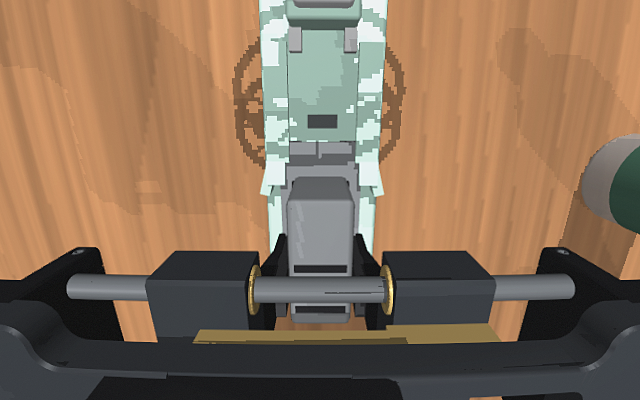

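```bash
for i in 1; do :; done; python3 -m handwheel '[[2,0,-0.5,0,0,0,1],[4,0,-0.5,0,0,0,1],[4,0,-0.5,0,0,0,1]]';python3 -m handwheel '[[1.5,0,0,0,0,0,1],[3,0,0,0,0,0,1],[3,0,0,0,0,0,1]]';python3 -m handwheel '[[1.5,0,0,0,0,0,1],[3,0,0,0,0,0,1],[3,0,0,0,0,0,1]]';python3 -m handwheel '[[1.5,0,0,0,0,0,1],[3,0,0,0,0,0,1],[3,0,0,0,0,0,1]]'
```

```text
time: 14.15
position: [0.4747, 0.0803, 0.0513]
tool_rot: [-2.242, -2.2, -0.0]
ft_force: [0.5, -0.4, -2.1]
grip_width: 0.368
time: 14.52
position: [0.4748, 0.0831, 0.0514]
tool_rot: [-2.242, -2.2, 0.0]
ft_force: [0.8, 0.1, -3.6]
grip_width: 0.367
time: 14.9
position: [0.4749, 0.0861, 0.0515]
tool_rot: [-2.242, -2.2, 0.0]
ft_force: [0.2, 0.2, -3.0]
grip_width: 0.366
time: 15.28
position: [0.4752, 0.0885, 0.0517]
tool_rot: [2.242, 2.2, -0.0]
ft_force: [0.7, -0.9, -1.8]
grip_width: 0.368
```

```bash
python3 -m handwheel '[[1.5,0,0,0,0,0,1],[3,0,0,0,0,0,1],[3,0,0,0,0,0,1]]';python3 -m handwheel '[[1.5,0,0,0,0,0,1],[3,0,0,0,0,0,1],[3,0,0,0,0,0,1]]';python3 -m handwheel '[[1.5,0,0,0,0,0,1],[3,0,0,0,0,0,1],[3,0,0,0,0,0,1]]'
```

```text
time: 15.65
position: [0.4755, 0.0916, 0.0517]
tool_rot: [2.242, 2.2, 0.0]
ft_force: [0.9, -3.1, 0.3]
grip_width: 0.364
time: 16.02
position: [0.4753, 0.0934, 0.0515]
tool_rot: [2.242, 2.199, -0.002]
ft_force: [-0.1, -6.0, 0.7]
grip_width: 0.364
time: 16.4
position: [0.4755, 0.0993, 0.0518]
tool_rot: [-2.241, -2.201, -0.002]
ft_force: [0.3, 0.5, 0.1]
grip_width: 0.364
```

Catch met at TCP y ≈ 0.090, so the stop is expected near y ≈ 0.142–0.143 and the prongs from 0.131.

```bash
python3 -m handwheel '[[3,0,0,0,0,0,1],[6,0,0,0,0,0,1],[9,0,0,0,0,0,1],[12,0,0,0,0,0,1],[12,0,0,0,0,0,1]]';python3 -m handwheel '[[3,0,0,0,0,0,1],[6,0,0,0,0,0,1],[9,0,0,0,0,0,1],[12,0,0,0,0,0,1],[12,0,0,0,0,0,1]]';python3 -m handwheel '[[1.5,0,0,0,0,0,1],[3,0,0,0,0,0,1],[3,0,0,0,0,0,1]]'
python3 - <<'E'
from h import *
a=ctrl.get_image("wrist");cv2.imwrite("pics/w12.png",a[:,:,::-1])
a=ctrl.get_image("scene");cv2.imwrite("pics/s12.png",cv2.resize(a[100:245,340:500,::-1],None,fx=4,fy=4,interpolation=cv2.INTER_CUBIC))
E
```

```text
time: 17.02
position: [0.4756, 0.1105, 0.0516]
tool_rot: [-2.242, -2.201, -0.001]
ft_force: [-0.0, 0.8, 0.2]
grip_width: 0.364
time: 17.65
position: [0.4759, 0.1225, 0.0516]
tool_rot: [-2.242, -2.201, -0.001]
ft_force: [0.1, -0.3, 0.6]
grip_width: 0.367
time: 18.02
position: [0.4759, 0.125, 0.0516]
tool_rot: [-2.242, -2.2, -0.0]
ft_force: [-0.2, -1.1, 0.4]
grip_width: 0.364
```

View pics/w12.png

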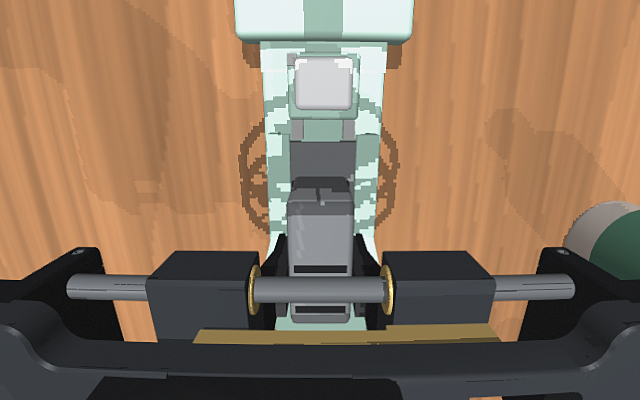

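View pics/s12.png

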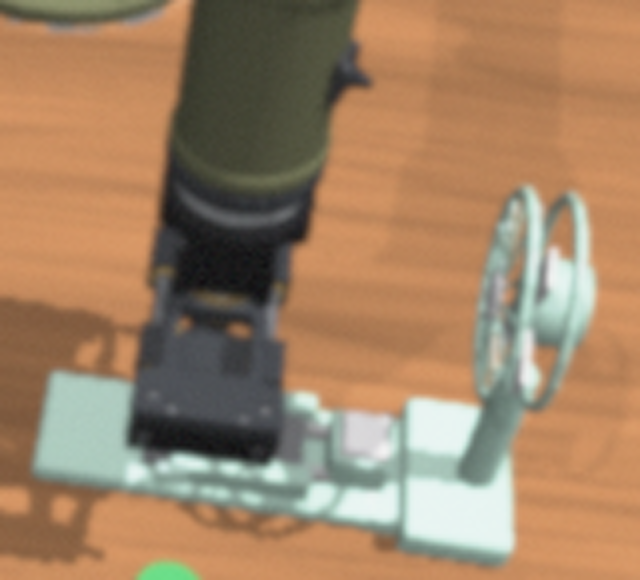

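The wrist picture shows the flange front at row ~141 as before (no slip), the prongs just ahead (rows 120–140) and the fan button at (325,82). Now slowly.

```bash
for x in 1; do :; done; python3 -m handwheel '[[1.5,0,0,0,0,0,1],[3,0,0,0,0,0,1],[3,0,0,0,0,0,1]]';python3 -m handwheel '[[1,0,0,0,0,0,1],[2,0,0,0,0,0,1],[2,0,0,0,0,0,1]]';python3 -m handwheel '[[1,0,0,0,0,0,1],[2,0,0,0,0,0,1],[2,0,0,0,0,0,1]]';python3 -m handwheel '[[1,0,0,0,0,0,1],[2,0,0,0,0,0,1],[2,0,0,0,0,0,1]]'
```

```text
time: 18.5
position: [0.4759, 0.1271, 0.0515]
tool_rot: [2.243, 2.199, -0.001]
ft_force: [-0.2, -4.2, 0.8]
grip_width: 0.365
time: 18.88
position: [0.4759, 0.1298, 0.0515]
tool_rot: [2.242, 2.2, -0.0]
ft_force: [-0.7, -4.1, 0.4]
grip_width: 0.366
time: 19.25
position: [0.476, 0.1319, 0.0516]
tool_rot: [2.242, 2.2, 0.0]
ft_force: [0.1, -4.8, 0.5]
grip_width: 0.368
time: 19.62
position: [0.476, 0.1338, 0.0515]
tool_rot: [2.242, 2.2, -0.0]
ft_force: [-0.6, -4.5, 0.7]
grip_width: 0.369
```

```bash
python3 - <<'E'
from h import *
a=ctrl.get_image("wrist");cv2.imwrite("pics/w13.png",cv2.resize(a[40:200,240:400,::-1],None,fx=3,fy=3,interpolation=cv2.INTER_CUBIC))
E
```

```text
(no output)
```

View pics/w13.png

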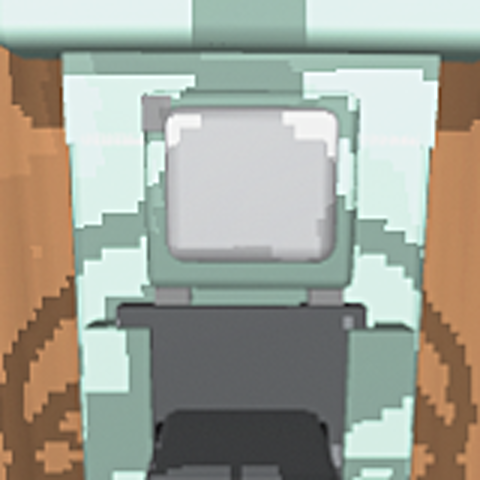

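```bash
for i in 1; do :; done; python3 -m handwheel '[[0.7,0,0,0,0,0,1],[0.7,0,0,0,0,0,1]]';python3 -m handwheel '[[0.7,0,0,0,0,0,1],[0.7,0,0,0,0,0,1]]';python3 -m handwheel '[[0.6,0,0,0,0,0,1],[0.6,0,0,0,0,0,1]]'
python3 - <<'E'
from h import *
a=ctrl.get_image("wrist");cv2.imwrite("pics/w14.png",cv2.resize(a[40:200,240:400,::-1],None,fx=3,fy=3,interpolation=cv2.INTER_CUBIC))
print(ctrl.get_state()["ft_force"])
E
```

```text
time: 19.92
position: [0.476, 0.1344, 0.0515]
tool_rot: [2.242, 2.2, -0.0]
ft_force: [1.4, -5.7, 0.1]
grip_width: 0.371
time: 20.18
position: [0.476, 0.1351, 0.0516]
tool_rot: [2.242, 2.2, -0.0]
ft_force: [-0.1, -5.0, 0.7]
grip_width: 0.366
time: 20.42
position: [0.476, 0.136, 0.0514]
tool_rot: [-2.242, -2.2, -0.0]
ft_force: [1.2, -4.7, -0.7]
grip_width: 0.362
[ 1.05451797 -3.58733092 -2.36962452]
```

View pics/w14.png

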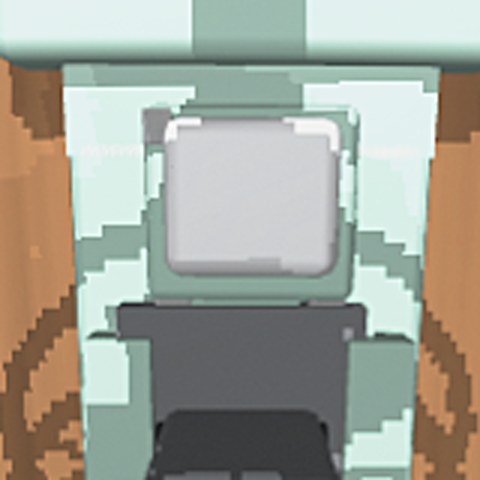

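fz dropped by ~3 N (the catch no longer pushes up) and the button looks larger (raised): likely the click. Check with a gentle tug back.

```bash
python3 -m handwheel '[[0,0,0,0,0,0,1],[0,0,0,0,0,0,1]]'; python3 -m handwheel '[[-1,0,0,0,0,0,1],[-1,0,0,0,0,0,1]]';python3 -m handwheel '[[-1,0,0,0,0,0,1],[-1,0,0,0,0,0,1]]';python3 -m handwheel '[[-1,0,0,0,0,0,1],[-1,0,0,0,0,0,1]]'
```

```text
time: 20.72
position: [0.476, 0.1359, 0.0515]
tool_rot: [-2.242, -2.2, -0.0]
ft_force: [1.3, -4.6, -2.7]
grip_width: 0.368
time: 20.98
position: [0.476, 0.1358, 0.0514]
tool_rot: [-2.242, -2.2, -0.002]
ft_force: [1.9, -0.8, -5.0]
grip_width: 0.363
time: 21.22
position: [0.476, 0.1356, 0.0515]
tool_rot: [-2.241, -2.2, -0.003]
ft_force: [1.8, 4.1, -7.5]
grip_width: 0.367
time: 21.48
position: [0.476, 0.1354, 0.0517]
tool_rot: [-2.24, -2.2, -0.004]
ft_force: [2.3, 6.3, -7.8]
grip_width: 0.362
```

Locked: 3 mm of commanded pull gave only 0.5 mm movement and 6 N. Relax to neutral, open, lift off.

```bash
python3 -m handwheel '[[1.5,0,0,0,0,0,1],[1.7,0,0,0,0,0,1]]'; python3 -m handwheel '[[0,0,0,0,0,0,-1],[0,0,0,0,0,0,-1],[0,0,0,0,0,0,-1],[0,0,0,0,0,0,-1],[0,0,0,0,0,0,-1],[0,0,0,0,0,0,-1],[0,0,0,0,0,0,-1]]'; python3 -m handwheel '[[0,0,-15,0,0,0,-1],[0,0,-40,0,0,0,-1],[-20,0,-60,0,0,0,-1],[-60,0,-90,0,0,0,-1],[-110,0,-110,0,0,0,-1],[-160,0,-120,0,0,0,-1],[-160,0,-120,0,0,0,-1]]'
python3 - <<'E'
from h import *
m=ctrl.camera_model("wrist")
a=ctrl.get_image("wrist");cv2.imwrite("pics/w15.png",a[:,:,::-1])
a=ctrl.get_image("scene");cv2.imwrite("pics/s15.png",a[:,:,::-1]);cv2.imwrite("pics/s15c.png",cv2.resize(a[140:245,340:500,::-1],None,fx=5,fy=5,interpolation=cv2.INTER_CUBIC))
E
```

```text
time: 21.72
position: [0.476, 0.1355, 0.0518]
tool_rot: [-2.241, -2.2, -0.002]
ft_force: [2.0, 4.0, -4.5]
grip_width: 0.366
time: 22.6
position: [0.476, 0.1346, 0.0516]
tool_rot: [2.242, 2.2, 0.0]
ft_force: [0.4, 1.2, 0.0]
grip_width: 0.985
time: 23.48
position: [0.4737, -0.0299, 0.1738]
tool_rot: [2.25, 2.19, 0.005]
ft_force: [-0.9, 1.4, -0.2]
grip_width: 1.002
```

View pics/s15c.png

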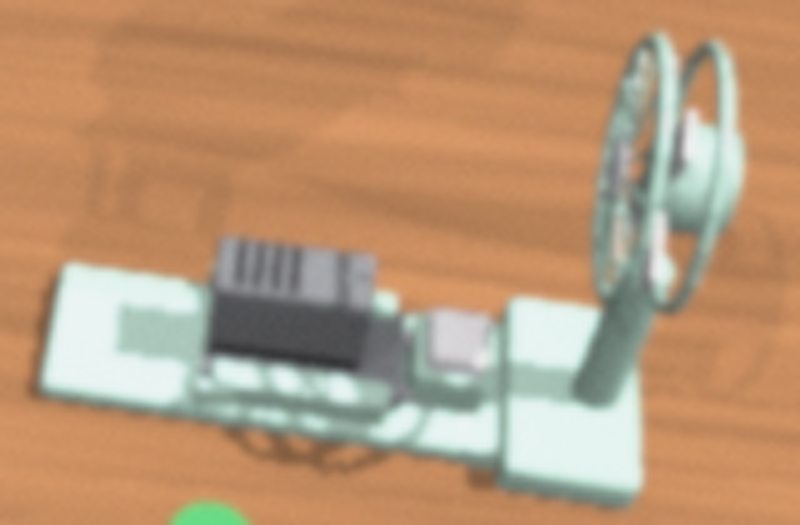

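View pics/s15.png

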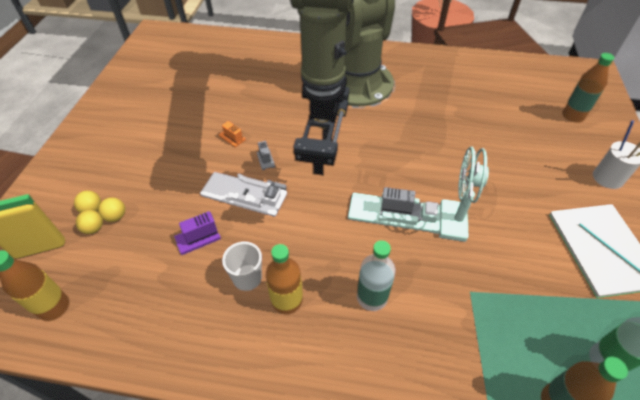

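View pics/w15.png

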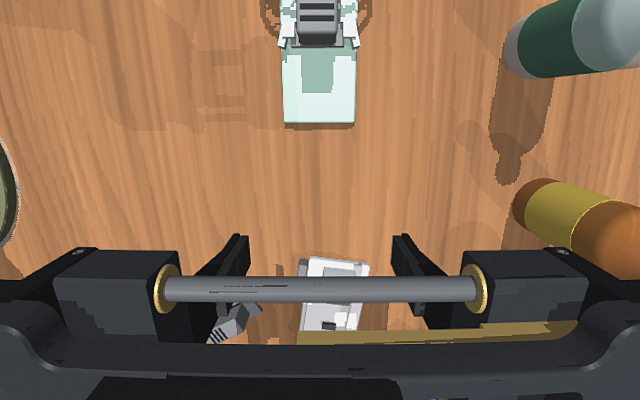

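The scene view shows the pack seated against the fan's block (flange front at crop (408,350), next to the block), and the button at (460,338), the same as in the first picture. The bystanders are unmoved and the arm is clear.

```bash
python3 - <<'E'
from h import *
a=cv2.imread("pics/scene0.png").astype(int);b=cv2.imread("pics/s15.png").astype(int)
print("button diff",np.abs(a-b)[202:214,426:438].mean())
print(ctrl.close_job())
E
```

```text
button diff 6.300925925925926
the job is handed in; nothing more can be done
None
```

The pack is locked in the fan, and the job was handed in at about 23.5 s.

- **Release and draw:** I pressed the charger's button with about 6 N and the pack popped back roughly 10 mm. I then gripped it at 20 N and drew it off the rail; the pull readings stayed under 4 N.
- **Insertion:** I set the pack in front of the fan's mouth and slid it in front first. The catch took about 6 N to ride over. The prongs pushed back with 4 to 6 N.
- **Click:** the catch's upward push on the pack fell away by about 3 N and the button looked raised, so I stopped there.
- **Lock check:** a 3 mm pull moved the pack only 0.5 mm and gave about 6 N along the rail and 8 N vertically. I then let go and moved clear.
- **Last pictures:** the pack is seated against the fan's block, the fan's button looks the same as at the start, and the bottles and cup have not moved. The before-and-after pixel difference on the button was small but not zero (6 of 255). I put that down to lighting and did not check it further.
- **Where estimates disagreed:** the two fixed cameras put the fan's button 9 mm apart along the rail. From where the catch was met I expected the stop 4 to 5 mm later than where the prongs put it, so I went by feel.

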